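# Clear the inking slab and bring up the wide roller

## Robot

A 6-joint arm with a two-finger parallel gripper is mounted at the origin on the work surface. World frame = base frame: x ahead of the robot, y to its left, z up, the work surface at z = 0. Lengths are in m, angles in rad, forces in N, time in s.
With the tool pointing down it reaches from about 0.3 to 0.775 m from the base axis. Payload 14.6 kg.
Tool frame: the origin (TCP) lies between the finger pads; the fingertips stand 19 mm ahead of it and the grasp point (between the pads) is the TCP; y points along the fingers, z is the direction in which the jaws open and shut, and the axes are right-handed (so a half turn about y gives the same grasp; the last joint's range is limited). The gripper opens to 85 mm and grips with 20 to 120 N. Pads are 22 mm wide; open, the fingers measure 114 mm over their backs; the gripper's body (76 mm by 85 mm) begins 54 mm behind the grasp point. The pads swing forward as they close: fully open they stand 13 mm farther back than shut.
Start: joints at [1.039, 0.3, 1.521, -0, 1.321, -0.067], TCP at [0.247, 0.492, 0.25] pointing down, gripper open.
Joint ranges: [-3.03, 3.03], [-0.79, 2.21], [0.23, 2.52], [-1.04, 4.18], [0, 3.07], [-2.55, 2.55]. Speed limits (rad/s): [2.22, 2.22, 2.57, 3.14, 3.14, 3.14].

## Interface

Orientations are given as a unit quaternion [w, x, y, z].
In Python, from station import bot gives the robot as it stands.
- The arm moves only by the tool step_arm, never from a script. Its argument "series" is one flat list of numbers, 7 for each row, row after row: the shift along the world's x, y, z in m, then the turn, a rotation vector about the world's x, y, z in degrees, then the closure, from 0 (fully open) to 1 (shut). A call has exactly 10 rows; each row is the pose to reach, as a shift and turn from the pose commanded when the call began; what a row does not reach only later rows make up. A row lasts 1/10 s, in which the tool goes at most 50 mm and 8.59 degrees, less where a joint would pass 70% of its speed; a pose out of reach is approached as far as the arm can. A call with a gripper value outside its range is refused whole. The fingers move at their own pace and stop on an object; the grip force is fixed at half the most. Time passes only in rows, so rows that repeat a pose let the fingers close, or fill a call up. It gives the time, the measured TCP pose, the force and the opening at its end, in the units of the state.
- bot.state(): the state, without advancing time (a new reading comes with each control period).
- bot.get_image(name): name is "side" or "top" or "wrist"; returns a dict with "image" (384x512x3 uint8, red, green, blue), "camera_matrix" (3x3 intrinsics, pixels), "R" (3x3) and "t" (3): a world point X has camera coordinates R X + t. Camera axes: x right, y down, z forward; pixel columns grow to the right and rows downward; lengths in m; the calibration is good to about 2 mm. A picture is of the moment at which its call begins. There is no depth.
- bot.hand_in(): hands the job in, once; it reports no verdict.
The state is a dict: "time_s": time; "joint_positions": joint angles; "dq": joint speeds; "joint_torque": joint torques, N m; "eef_pos": TCP position; "tool_rot": TCP orientation; "wrist_force": force on the tool from outside, world axes, zero at the start; "ft_torque": the same for the moment, N m; "gripper_width": finger opening in m.
Only numpy, scipy, OpenCV 4.12 (cv2) and the standard library are available. Lean on these libraries where they do the work, as an engineer would, in place of code of your own. Each camera call takes 0.05 s, during which the arm holds its last target.

## Task

Get the printing place ready: lay the ink knife that is on the stone slab down flat in the metal tray beside the scraper, lengthwise in the tray with its blade pointing the same way as the scraper's. Then draw the wide roller out of its leaning sleeve, turn it so that handle and drum are level, and finish still holding it like that, raised about a hand's breadth, with the drum over the middle of the slab and touching nothing. Leave the narrow roller in its sleeve and the scraper where it lies.

Things in the scene. Friction and masses are not known exactly. Their poses are not given: they have to be found in the camera images.
- knife_grip (a point): ink knife, 190 mm long, lying flat on the slab: wooden handle 100 long x 18 wide x 18 high, steel blade 95 long, 28 wide, 3 thick, flush with the handle's underside. Point half-way up the handle, 9 above its underside, 60 from the butt, near the centre of mass; x from handle to blade tip, z up
- knife_tip (a point): end of the knife's blade, 130 mm along x from knife_grip and 7.5 lower
- slab: grey stone inking slab, 240 (its x) x 150 (its y) x 12 mm thick, fixed flat on the table; origin at the centre of its underside
- tray: shallow aluminium tray, 280 (x) x 200 (y) mm outside, rim 12 above the table, walls and floor 4 thick, fixed; origin at the centre of its underside. x runs along its length, the way the scraper's blade points. The scraper lies on the +y half, about 50 from the middle line; the -y half is free
- scraper_center (a point): scraper with a black handle 110 x 18 x 16 mm and a 44 wide steel blade, 180 long in all, lying in the tray along its x; point half-way up near its middle; x from handle to blade
- rack: plywood base 170 x 250 x 12 mm, fixed, with two square steel sleeves 65 either side of the middle in y, leaning 45 degrees, mouths up and towards the rack's x. A sleeve is 36 wide outside and holds the last 55 of a handle with 1 to 3 play; a 12 wide tongue runs on under the handle to 84 from its foot. Origin under the base, on the middle line
- roller_grip (a point): wide roller, about 0.22 kg, foot down in one of the sleeves, drum at the top: square wooden handle 22 x 22 mm, 125 long, then a wire fork and a black drum. Point on the handle's centre line 92 from the foot, near the centre of mass, mid-way along the free part of the handle (70 long). x along the handle from foot to drum (draw it out along x by 60 or more), y along the drum's axle, z square to both, upper side
- roller_drum (a point): centre of the wide roller's drum (90 mm wide, 34 in diameter), 73 mm along x from roller_grip; same axes
- small_roller_grip (a point): the narrow roller in the other sleeve, to be left alone: the same handle and axes as the wide one, but its drum is only 45 wide
Not all that is in view belongs to the job. Of the things that look like the part that bears knife_grip, the largest one is meant.

How it is judged:
On the way, in this order (a step that is already met when the one before it is completed fails the run):
1. the ink knife lies flat in the tray, lengthwise, blade pointing the scraper's way, and is let go (x of knife_grip in the frame of tray between -0.095 and 0.05 m and y of knife_grip in the frame of tray between -0.09 and 0.09 m and x of knife_tip in the frame of tray between 0.02 and 0.137 m and y of knife_tip in the frame of tray between -0.096 and 0.096 m and height (world z) of knife_grip below 0.022 m and height (world z) of knife_tip below 0.016 m and angle between knife_grip's own z axis and vertical below 0.12 rad and angle between the x axis of knife_grip and the x axis of tray, either way round below 0.26 rad and contact force between the fingers and knife below 0.1 N), for 0.2 s.
2. the wide roller has been drawn out of its sleeve and is in the gripper (distance of roller_grip from where it was at the start of the episode above 0.06 m and contact force between roller and rack below 0.05 N and contact force between the fingers and roller above 1 N), for 0.2 s.
At the end, for the whole second after the job is handed in: wide roller held still, handle and axle within 12 degrees of level, drum centre 80 to 320 mm high and within 60 mm of the slab's middle, touching neither rack nor slab; knife released, flat in the tray, within 15 degrees of its length, blade to the tray's +x (all of step 1 and horizontal distance between roller_drum and slab below 0.06 m and height (world z) of roller_drum between 0.08 and 0.32 m and angle between roller_grip's own x axis and vertical between 1.3608 and 1.7808 rad and angle between roller_grip's own y axis and vertical between 1.3608 and 1.7808 rad and contact force between the fingers and roller above 1 N and contact force between roller and rack below 0.05 N and contact force between roller and slab below 0.05 N and linear speed of roller below 0.05 m/s); the arm keeps its last pose, push and grip.
It fails at once if the narrow roller is pulled or knocked more than 30 mm from where it stood (distance of small_roller_grip from where it was at the start of the episode above 0.03 m).
It fails at once if the scraper is shoved more than 40 mm from where it lay (distance of scraper_center from where it was at the start of the episode above 0.04 m).
It also fails if it takes over 54 s, if anything falls off the work surface, if the arm or the gripper's body presses on something with over 40 N, if the wrist force passes 120 N, or if a joint passes its speed limit or range.

## Working session

There is one attempt and no reset: what is moved stays moved. The work goes in short steps, Python scripts to look and compute and a tool call to move; the robot and the scene stay as the last step left them, time stands still between calls to the robot, and variables do not carry over. Pictures are saved under pics/ and viewed, and the job is handed in when it is done.

Besides the shell and the picture viewer there is one more tool, called by a JSON object that holds its "fn" and its "kwargs". step_arm: Moves the arm, as the interface text tells. Its arguments: {"type":"object","properties":{"series":{"type":"array","items":{"type":"number"}}},"required":["series"]}

```bash
ls; mkdir -p pics
python3 - <<'E'
from station import bot
import cv2,json
s=bot.state()
print({k:(v if not hasattr(v,'tolist') else v.tolist()) for k,v in s.items()})
for n in ["side","top","wrist"]:
    r=bot.get_image(n)
    cv2.imwrite(f"pics/{n}0.png",cv2.cvtColor(r["image"],cv2.COLOR_RGB2BGR))
    print(n,r["camera_matrix"],r["R"],r["t"])
E
```

```text
pics
{'time_s': 0.0, 'joint_positions': [1.0394019385400735, 0.30051647601568743, 1.5216175919954875, -3.667384395011693e-05, 1.3206767604598253, -0.0665951142667263], 'dq': [-0.0003192464872268458, -0.0005830433345506917, 7.828083746936836e-05, -0.00027184808344314626, 0.00048126644060404093, -0.0016472711483611843], 'joint_torque': [0.0018730715964920819, -54.34754490852356, -36.18064641952515, 2.3589685724800802e-05, 0.003927324141841382, 4.197999260213692e-05], 'eef_pos': [0.2464300292537276, 0.49145839557652504, 0.2496809593469096], 'tool_rot': [-0.6876826283203633, 0.6885131909939846, -0.16296780351006215, 0.1627380826751502], 'wrist_force': [0.27449630152100724, 0.1333044612353959, 0.307280225765638], 'ft_torque': [-0.045609761051002, -0.013492814546175711, 0.003554321851312368], 'gripper_width': 0.08534280994074875}
side [[419.07985477   0.         252.70081044]
 [  0.         419.07985477 193.09375987]
 [  0.           0.           1.        ]] [[-0.98531951 -0.16976853  0.018003  ]
 [-0.13464351  0.70793414 -0.69332559]
 [ 0.10495993 -0.68557122 -0.72039955]] [0.4797691  0.15932449 1.28576612]
top [[435.09077034   0.         258.95642485]
 [  0.         435.09077034 191.25365604]
 [  0.           0.           1.        ]] [[-0.01015113 -0.99968765 -0.0228377 ]
 [-0.99864121  0.01130267 -0.05087215]
 [ 0.05111439  0.02229026 -0.99844402]] [0.02057146 0.52031239 1.2488775 ]
wrist [[294.68393483   0.         254.82271125]
 [  0.         294.68393483 196.96055418]
 [  0.           0.           1.        ]] [[ 4.47983371e-01  8.94041658e-01 -6.42676409e-04]
 [ 8.51953977e-01 -4.26676037e-01  3.03516031e-01]
 [ 2.71081761e-01 -1.36517665e-01 -9.52826115e-01]] [-0.55012802 -0.04097568  0.37918304]
```

View pics/top0.png

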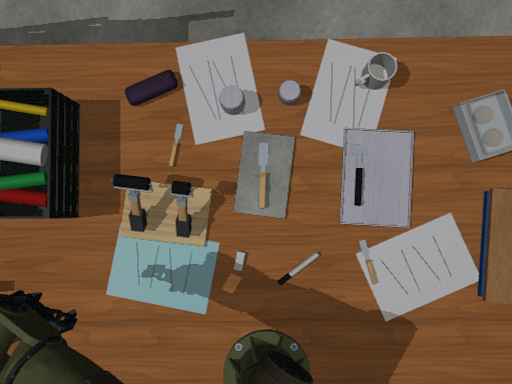

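View pics/side0.png

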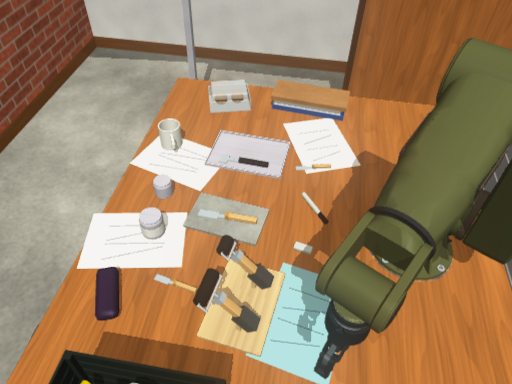

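View pics/wrist0.png

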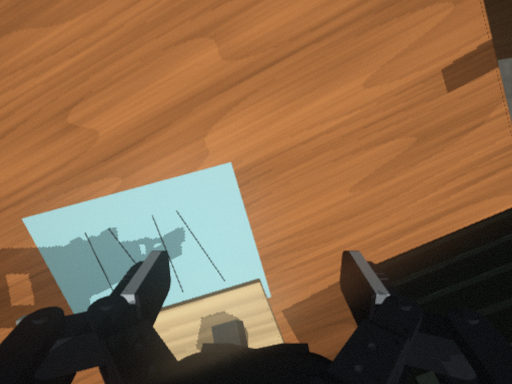

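```bash
cat > h.py <<'E'
import numpy as np, cv2, json
from station import bot
from scipy.spatial.transform import Rotation as Rn
def grab(n,fn=None):
    r=bot.get_image(n)
    if fn:
        cv2.imwrite("pics/"+fn+".png",cv2.cvtColor(r["image"],cv2.COLOR_RGB2BGR))
    r={k:np.array(v) for k,v in r.items()}
    np.savez("pics/cal_"+n+".npz",K=r["camera_matrix"],R=r["R"],t=r["t"])
    return r
def cal(n):
    d=np.load("pics/cal_"+n+".npz"); return d["K"],d["R"],d["t"]
def px2w(n,uv,z,c=None):
    K,R,t=c or cal(n)
    d=R.T@np.linalg.inv(K)@np.array([uv[0],uv[1],1.]); C=-R.T@t
    return C+d*(z-C[2])/d[2]
def proj(n,X,c=None):
    K,R,t=c or cal(n); p=K@(R@np.asarray(X)+t); return p[:2]/p[2]
def tri(obs):
    A=[];b=[]
    for n,uv in obs:
        K,R,t=cal(n); d=R.T@np.linalg.inv(K)@np.array([uv[0],uv[1],1.]); d/=np.linalg.norm(d); C=-R.T@t
        P=np.eye(3)-np.outer(d,d); A.append(P);b.append(P@C)
    X=np.linalg.lstsq(np.vstack(A),np.hstack(b),rcond=None)[0]
    return X,[np.round(proj(n,X)-uv,1) for n,uv in obs]
def crop(fn,x0,y0,x1,y1,s,out):
    im=cv2.imread("pics/"+fn+".png")[y0:y1,x0:x1]
    im=cv2.resize(im,None,fx=s,fy=s,interpolation=cv2.INTER_CUBIC)
    for x in range((x0+9)//10*10,x1,10):
        cv2.line(im,(int((x-x0+.5)*s),0),(int((x-x0+.5)*s),6 if x%50 else 16),(0,0,255),1)
        if x%20==0: cv2.putText(im,str(x),(int((x-x0+.5)*s)-10,26),0,.4,(0,0,255),1)
    for y in range((y0+9)//10*10,y1,10):
        cv2.line(im,(0,int((y-y0+.5)*s)),(6,int((y-y0+.5)*s)),(0,0,255),1)
        if y%20==0: cv2.putText(im,str(y),(8,int((y-y0+.5)*s)+4),0,.4,(0,0,255),1)
    cv2.imwrite("pics/"+out+".png",im)
E
python3 - <<'E'
from h import *
for n in ["side","top","wrist"]: grab(n,n+"1")
crop("top1",100,120,220,250,4.5,"c_rack")
crop("top1",225,120,425,235,4,"c_slab")
crop("side1",185,225,285,360,4.4,"c_siderack")
E
```

```text
(no output)
```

View pics/c_rack.png

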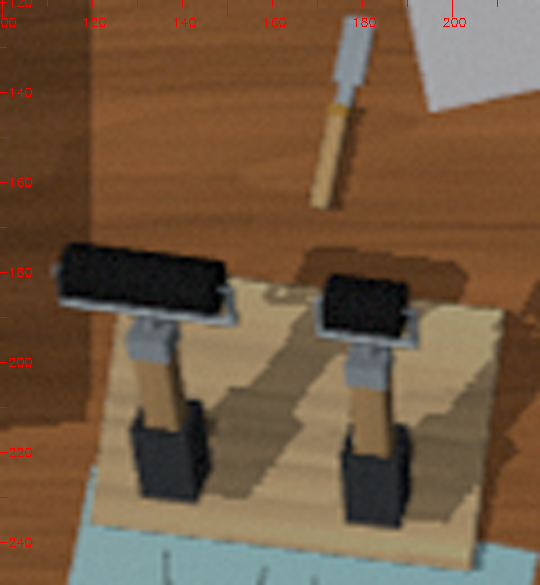

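View pics/c_slab.png

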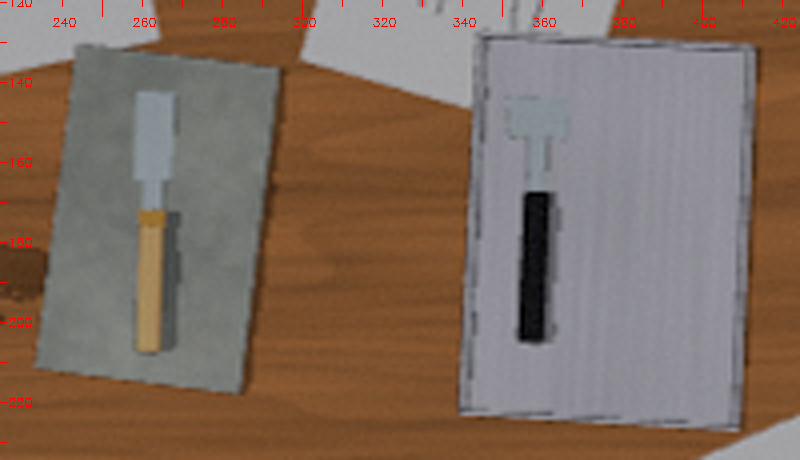

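View pics/c_siderack.png

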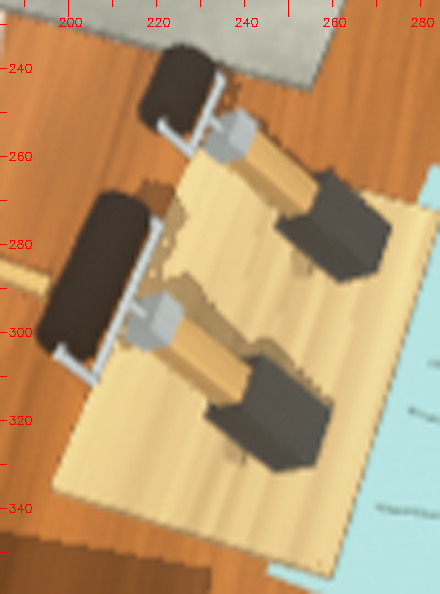

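```bash
cat > m.py <<'E'
from h import *
f=lambda p,x0,y0,s:(x0+p[0]/s-.5,y0+p[1]/s-.5)
S=lambda p:f(p,225,120,4); Rk=lambda p:f(p,100,120,4.5); Sd=lambda p:f(p,185,225,4.4)
for nm,p,z in [("butt",(148,352),.03),("joint",(151,212),.03),("tip",(155,91),.015)]:
    print(nm,px2w("top",S(p),z).round(4))
for nm,q,z in [("slab",[(78,45),(281,69),(243,394),(37,367)],.012),("tray",[(479,37),(755,46),(739,430),(460,411)],.012)]:
    c=np.array([px2w("top",S(p),z)[:2] for p in q]); print(nm,c.round(4).tolist(),c.mean(0).round(4))
    for a,b in ((3,0),(2,1),(1,0),(2,3)): d=c[b]-c[a]; print(np.linalg.norm(d).round(4),np.degrees(np.arctan2(d[1],d[0])).round(1))
q=[(125,275),(503,310),(472,570),(92,525)]
c=np.array([px2w("top",Rk(p),.012)[:2] for p in q]); print("rack",c.round(4).tolist(),c.mean(0).round(4))
for a,b in ((3,0),(2,1),(1,0),(2,3)): d=c[b]-c[a]; print(np.linalg.norm(d).round(4),np.degrees(np.arctan2(d[1],d[0])).round(1))
D,e=tri([("top",Rk((144,278))),("side",Sd((95,275)))]); print("drum",D.round(4),e)
D2,e=tri([("top",Rk((366,307))),("side",Sd((178,87)))]); print("sdrum",D2.round(4),e)
# collar top-face-ish
C,e=tri([("top",Rk((153,338))),("side",Sd((153,318)))]); print("collar",C.round(4),e)
# butt & tip from side
E
python3 m.py
```

```text
butt [0.4731 0.0078 0.03  ]
joint [0.5734 0.0046 0.03  ]
tip [0.6633 0.001  0.015 ]
slab [[0.6984, 0.057], [0.6786, -0.0911], [0.4423, -0.0602], [0.4633, 0.0888]] [ 0.5707 -0.0014]
0.2373 -7.7
0.2384 -7.4
0.1494 82.4
0.1505 82.0
tray [[0.7001, -0.2353], [0.6906, -0.4346], [0.413, -0.4154], [0.4285, -0.2163]] [ 0.558  -0.3254]
0.2722 -4.0
0.2783 -4.0
0.1994 87.3
0.1997 85.5
rack [[0.5562, 0.4004], [0.5305, 0.1539], [0.3632, 0.1746], [0.3943, 0.4211]] [0.461  0.2875]
0.1632 -7.3
0.1686 -7.1
0.2479 84.1
0.2484 82.8
drum [0.5431 0.3433 0.1525] [array([-0., -0.]), array([0., 0.])]
sdrum [0.5251 0.2139 0.1555] [array([-0. , -0.2]), array([0.2, 0. ])]
collar [0.5105 0.3471 0.1237] [array([-0. , -0.3]), array([0.3, 0. ])]
```

```bash
cat >> h.py <<'E'
def q2R(q): return Rn.from_quat([q[1],q[2],q[3],q[0]])
def toolR(yaw,pitch=90.):
    # approach dir: horizontal heading yaw deg, pitch deg below horizontal; tool z horizontal
    y=np.radians(yaw);p=np.radians(pitch)
    a=np.array([np.cos(p)*np.cos(y),np.cos(p)*np.sin(y),-np.sin(p)])
    zz=np.array([-np.sin(y),np.cos(y),0])
    return a,zz
def goto(pos,yaw,pitch=90.):
    s=bot.state(); R=q2R(s["tool_rot"]).as_matrix()
    a,zz=toolR(yaw,pitch)
    print("pos",np.round(s["eef_pos"],4),"t",s["time_s"],"w",round(s["gripper_width"],4),"F",np.round(s["wrist_force"],2),"q",np.round(s["joint_positions"],3))
    print("tool y",R[:,1].round(3),"z",R[:,2].round(3))
    print("shift mm",((np.array(pos)-s["eef_pos"])*1000).round(1))
    for sg in (1,-1):
        T=np.column_stack([np.cross(a,sg*zz),a,sg*zz])
        print("rotvec",sg,Rn.from_matrix(T@R.T).as_rotvec(degrees=True).round(2))
E
python3 -c "
from h import *
goto((.533,.0057,.12),-2)"
```

```text
pos [0.2465 0.4916 0.2501] t 0.3 w 0.0856 F [-0.05 -0.21 -0.43] q [ 1.039  0.3    1.521 -0.     1.321 -0.067]
tool y [-0. -0. -1.] z [ 0.448  0.894 -0.   ]
shift mm [ 286.5 -485.9 -130.1]
rotvec 1 [ 2.000e-02 -1.000e-02  2.463e+01]
rotvec -1 [-1.0000e-02 -3.0000e-02 -1.5537e+02]
```

{"fn": "step_arm", "kwargs": {"series": [0.02,-0.034,0,0,0,2.5,0,0.04,-0.068,0,0,0,5,0,0.06,-0.102,0,0,0,7.5,0,0.08,-0.136,0,0,0,10,0,0.1,-0.17,0,0,0,12.5,0,0.12,-0.204,0,0,0,15,0,0.14,-0.238,0,0,0,17.5,0,0.17,-0.288,0,0,0,20,0,0.2,-0.338,-0.01,0,0,22,0,0.23,-0.388,-0.03,0,0,24.6,0]}}

```text
time_s: 1.3
eef_pos: [0.4634, 0.1254, 0.2292]
tool_rot: [0.707, -0.707, 0.011, -0.013]
wrist_force: [0.9, 1.1, 0.7]
gripper_width: 0.0854
```

```bash
python3 -c "
from h import *
goto((.533,.0057,.12),-2)"
```

```text
pos [0.4634 0.1254 0.2292] t 1.3 w 0.0854 F [0.9  1.09 0.74] q [ 0.188  0.162  1.741 -0.     1.236 -1.349]
tool y [ 0.002  0.    -1.   ] z [0.034 0.999 0.001]
shift mm [  69.6 -119.7 -109.2]
rotvec 1 [-0.03  0.13 -0.06]
rotvec -1 [-2.1000e-01 -4.0000e-02  1.7994e+02]
```

{"fn": "step_arm", "kwargs": {"series": [0.02,-0.03,-0.02,0,0,0,0,0.04,-0.06,-0.04,0,0,0,0,0.05,-0.08,-0.06,0,0,0,0,0.056,-0.098,-0.08,0,0,0,0,0.056,-0.098,-0.08,0,0,0,0,0.056,-0.098,-0.08,0,0,0,0,0.056,-0.098,-0.08,0,0,0,0,0.056,-0.098,-0.08,0,0,0,0,0.056,-0.098,-0.08,0,0,0,0,0.056,-0.098,-0.08,0,0,0,0]}}

```text
time_s: 2.3
eef_pos: [0.5184, 0.0297, 0.1489]
tool_rot: [0.707, -0.707, 0.012, -0.013]
wrist_force: [-0.1, 0.2, -0.6]
gripper_width: 0.0854
```

```bash
python3 -c "
from h import *
goto((.533,.0057,.12),-2)
grab('wrist','w2');c=cal('wrist')
for x in [0,.1,-.06,.13]: print(x,proj('wrist',(.533+x*.999,.0057-x*.035,.03 if x<.11 else .015)).round(1))
"
```

```text
pos [0.5184 0.0297 0.1489] t 2.3 w 0.0854 F [-0.06  0.2  -0.57] q [-0.013  0.341  1.719  0.     1.081 -1.549]
tool y [ 0.001  0.    -1.   ] z [0.035 0.999 0.   ]
shift mm [ 14.6 -24.  -28.9]
rotvec 1 [-0.    0.04  0.  ]
rotvec -1 [ 6.0e-02  0.0e+00 -1.8e+02]
0 [228.3 212.4]
0.1 [231.  307.7]
-0.06 [226.3 143.6]
0.13 [232.8 322.1]
```

View pics/w2.png

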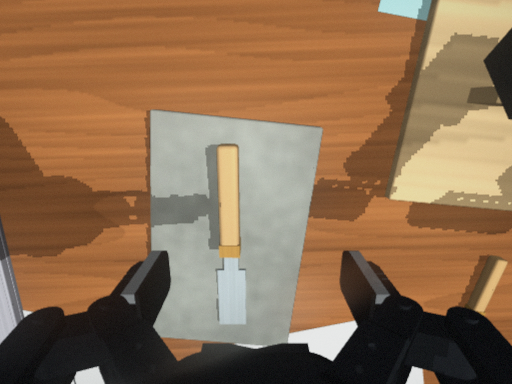

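{"fn": "step_arm", "kwargs": {"series": [0.01,-0.016,-0.02,0,0,0,0,0.015,-0.024,-0.05,0,0,0,0.3,0.015,-0.024,-0.08,0,0,0,0.5,0.015,-0.024,-0.1,0,0,0,0.5,0.015,-0.024,-0.11,0,0,0,0.5,0.015,-0.024,-0.114,0,0,0,0.5,0.015,-0.024,-0.114,0,0,0,0.5,0.015,-0.024,-0.114,0,0,0,0.5,0.015,-0.024,-0.114,0,0,0,0.5,0.015,-0.024,-0.114,0,0,0,0.5]}}

```text
time_s: 3.35
eef_pos: [0.5336, 0.0053, 0.0352]
tool_rot: [-0.707, 0.707, -0.012, 0.013]
wrist_force: [0.5, -0.1, -0.1]
gripper_width: 0.0427
```

```bash
python3 -c "
from h import *
goto((.533,.0057,.034),-2)
grab('wrist','w3');grab('side','s3')
crop('s3',180,150,300,270,4.5,'c_s3')"
```

```text
pos [0.5336 0.0053 0.0352] t 3.35 w 0.0427 F [ 0.46 -0.13 -0.06] q [-0.059  0.545  1.737 -0.     0.859 -1.594]
tool y [ 0.001 -0.    -1.   ] z [ 0.035  0.999 -0.   ]
shift mm [-0.6  0.4 -1.2]
rotvec 1 [0.01 0.06 0.02]
rotvec -1 [ 1.0000e-01 -1.0000e-02 -1.7998e+02]
```

View pics/w3.png

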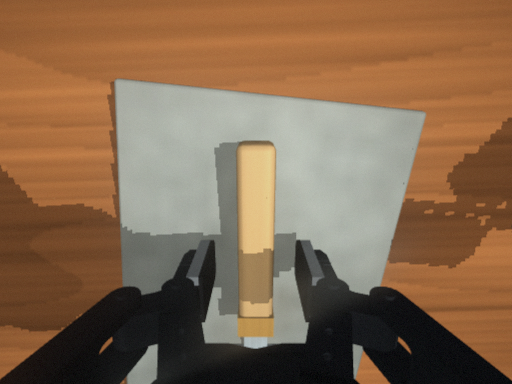

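View pics/c_s3.png

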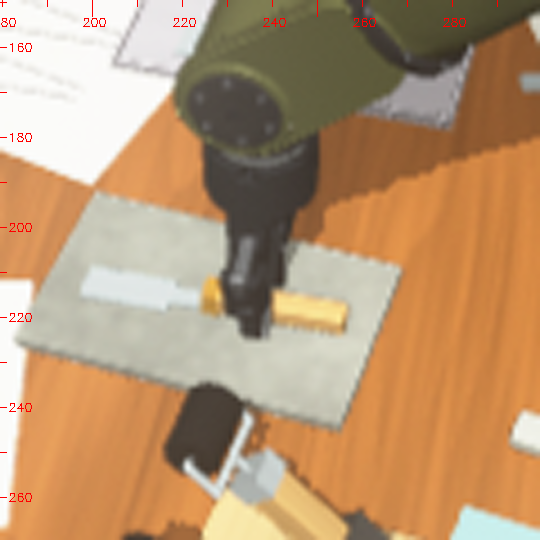

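{"fn": "step_arm", "kwargs": {"series": [0,0,0,0,0,0,0.8,0,0,0,0,0,0,1,0,0,0,0,0,0,1,0,0,0,0,0,0,1,0,0,0,0,0,0,1,0,0,0,0,0,0,1,0,0,0.01,0,0,0,1,0,0,0.03,0,0,0,1,0,0,0.06,0,0,0,1,0,0,0.08,0,0,0,1]}}

```text
time_s: 4.45
eef_pos: [0.5336, 0.0053, 0.1167]
tool_rot: [-0.707, 0.707, -0.012, 0.013]
wrist_force: [1.2, 0.0, -0.6]
gripper_width: 0.0164
```

```bash
python3 -c "
from h import *
goto((.520,-.365,.11),-4)
grab('wrist','w4');grab('side','s4')
crop('s4',160,130,300,260,4.2,'c_s4')"
```

```text
pos [0.5336 0.0053 0.1167] t 4.45 w 0.0164 F [ 1.17  0.02 -0.58] q [-0.059  0.414  1.702  0.     1.024 -1.594]
tool y [ 0.001 -0.    -1.   ] z [ 0.035  0.999 -0.   ]
shift mm [ -13.6 -370.3   -6.7]
rotvec 1 [ 0.    0.08 -1.97]
rotvec -1 [-1.2000e-01  1.0000e-02  1.7803e+02]
```

View pics/w4.png

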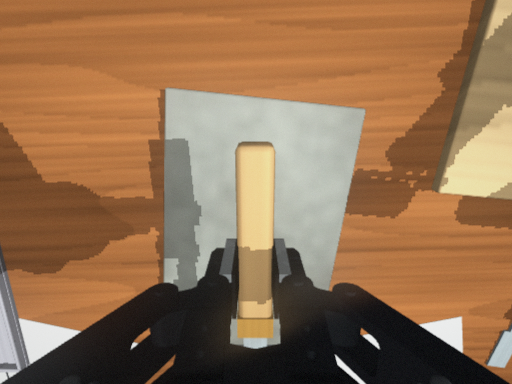

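View pics/c_s4.png

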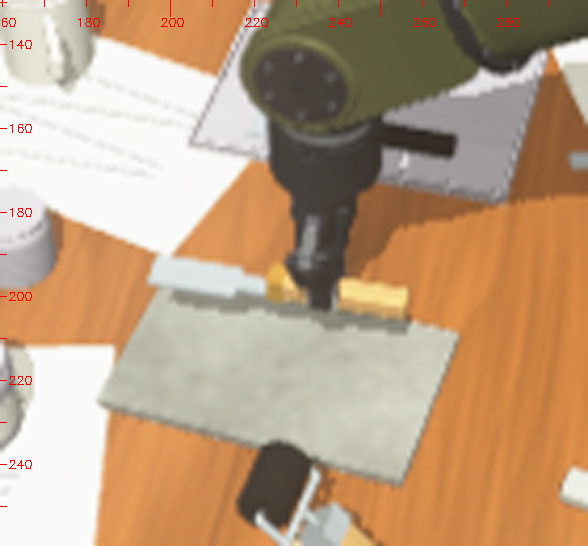

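{"fn": "step_arm", "kwargs": {"series": [0,-0.02,0,0,0,-0.2,1,-0.002,-0.06,0,0,0,-0.4,1,-0.004,-0.105,0,0,0,-0.7,1,-0.006,-0.15,0,0,0,-1,1,-0.008,-0.195,0,0,0,-1.3,1,-0.01,-0.24,0,0,0,-1.5,1,-0.012,-0.285,0,0,0,-1.7,1,-0.0135,-0.325,0,0,0,-2,1,-0.0135,-0.355,0,0,0,-2,1,-0.0135,-0.37,0,0,0,-2,1]}}

```text
time_s: 5.55
eef_pos: [0.519, -0.3668, 0.1134]
tool_rot: [0.707, -0.706, 0.026, -0.025]
wrist_force: [-0.9, 0.0, -0.6]
gripper_width: 0.0167
```

{"fn": "step_arm", "kwargs": {"series": [0,0,-0.01,0,0,0,1,0,0,-0.025,0,0,0,1,0,0,-0.04,0,0,0,1,0,0,-0.055,0,0,0,1,0,0,-0.06,0,0,0,1,0,0,-0.06,0,0,0,1,0,0,-0.06,0,0,0,1,0,0,-0.06,0,0,0,1,0,0,-0.06,0,0,0,1,0,0,-0.06,0,0,0,1]}}

```text
time_s: 6.55
eef_pos: [0.52, -0.3648, 0.055]
tool_rot: [-0.707, 0.707, -0.025, 0.025]
wrist_force: [0.2, 0.7, -0.9]
gripper_width: 0.0164
```

```bash
python3 -c "
from h import *
goto((.520,-.365,.027),-4)
grab('wrist','w5');grab('side','s5');grab('top','t5')
crop('s5',180,100,340,220,4,'c_s5')
crop('t5',300,110,440,250,4,'c_t5')"
```

```text
pos [ 0.52   -0.3648  0.055 ] t 6.55 w 0.0164 F [ 0.25  0.68 -0.88] q [-0.669  0.696  1.418  0.     1.028 -2.17 ]
tool y [ 0.001 -0.    -1.   ] z [ 0.07   0.998 -0.   ]
shift mm [  0.   -0.2 -28. ]
rotvec 1 [0.02 0.03 0.03]
rotvec -1 [ 5.0000e-02 -4.0000e-02 -1.7997e+02]
```

View pics/w5.png

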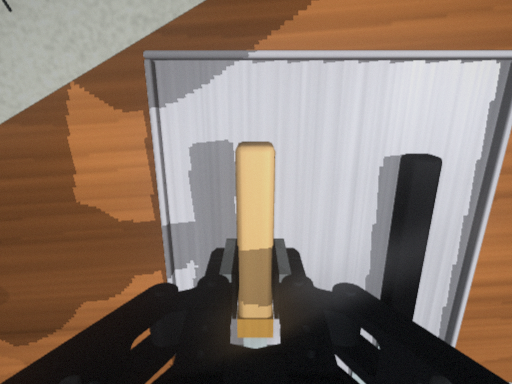

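View pics/c_s5.png

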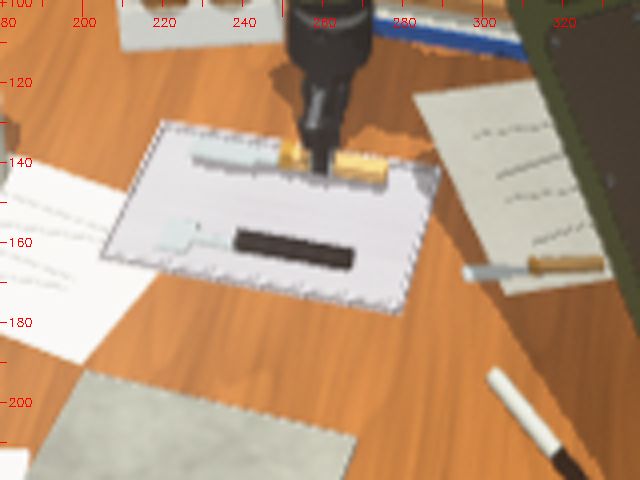

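View pics/c_t5.png

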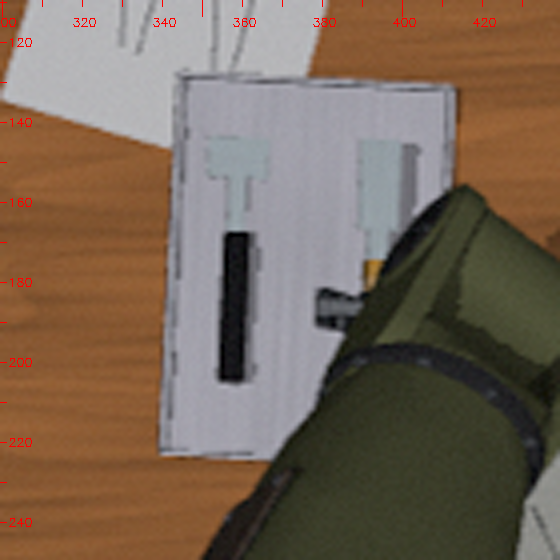

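{"fn": "step_arm", "kwargs": {"series": [0,0,-0.01,0,0,0,1,0,0,-0.018,0,0,0,1,0,0,-0.023,0,0,0,1,0,0,-0.026,0,0,0,1,0,0,-0.0275,0,0,0,1,0,0,-0.0275,0,0,0,1,0,0,-0.0275,0,0,0,1,0,0,-0.0275,0,0,0,1,0,0,-0.0275,0,0,0,1,0,0,-0.0275,0,0,0,1]}}

```text
time_s: 7.7
eef_pos: [0.5199, -0.3647, 0.0271]
tool_rot: [-0.707, 0.707, -0.025, 0.025]
wrist_force: [-0.3, 0.2, -0.4]
gripper_width: 0.0163
```

{"fn": "step_arm", "kwargs": {"series": [0,0,0,0,0,0,0.7,0,0,0,0,0,0,0.5,0,0,0,0,0,0,0.5,0,0,0,0,0,0,0.5,0,0,0,0,0,0,0.5,0,0,0.015,0,0,0,0.5,0,0,0.04,0,0,0,0.5,0,0,0.08,0,0,0,0.5,0,0,0.12,0,0,0,0.3,0,0,0.15,0,0,0,0]}}

```text
time_s: 8.7
eef_pos: [0.5201, -0.3649, 0.1812]
tool_rot: [-0.706, 0.707, -0.024, 0.026]
wrist_force: [1.1, 0.1, 0.7]
gripper_width: 0.0701
```

```bash
python3 -c "
from h import *
goto((.42,.358,.172),-6.9,45)
grab('wrist','w6');grab('side','s6');grab('top','t6')
crop('s6',180,100,340,220,4,'c_s6')"
```

```text
pos [ 0.5201 -0.3649  0.1812] t 8.7 w 0.0701 F [1.08 0.13 0.65] q [-0.669  0.546  1.337  0.     1.255 -2.17 ]
tool y [ 0.003 -0.002 -1.   ] z [ 0.07   0.998 -0.002]
shift mm [-100.1  722.9   -9.2]
rotvec 1 [ -4.17 -44.65  -2.68]
rotvec -1 [-67.77   6.64 163.71]
```

View pics/w6.png

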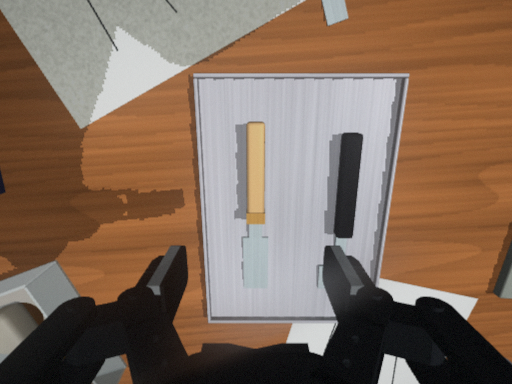

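View pics/c_s6.png

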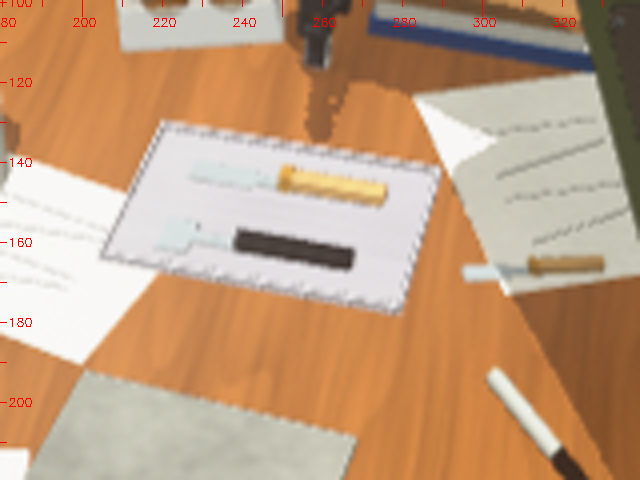

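```bash
cat > ik.py <<'E'
from h import *
from scipy.optimize import least_squares
D=[([1.0394,.3005,1.5216,0,1.3207,-.0666],[.2464,.4915,.2497]),([.188,.162,1.741,0,1.236,-1.349],[.4634,.1254,.2292]),([-.013,.341,1.719,0,1.081,-1.549],[.5184,.0297,.1489]),([-.059,.545,1.737,0,.859,-1.594],[.5336,.0053,.0352]),([-.059,.414,1.702,0,1.024,-1.594],[.5336,.0053,.1167]),([-.669,.696,1.418,0,1.028,-2.17],[.52,-.3648,.055]),([-.669,.546,1.337,0,1.255,-2.17],[.5201,-.3649,.1812])]
def wc(p,q):
    a0,l2,l3,e,h=p[:5]; q1,q2,q3=q[:3]; s=q2+q3
    r=a0+l2*np.sin(q2)+l3*np.sin(s)+e*np.cos(s); z=h+l2*np.cos(q2)+l3*np.cos(s)-e*np.sin(s)
    return r,z
def res(p):
    out=[]
    for q,X in D:
        r,z=wc(p,q); out+= [r*np.cos(q[0])-p[5]*np.sin(q[0])-X[0], r*np.sin(q[0])+p[5]*np.cos(q[0])-X[1], z-X[2]]
    return np.array(out)
f=least_squares(lambda p:np.r_[res(p)*100,1e-2*(p-np.array([0,.4,.4,0,.1,0]))],[0,.4,.4,0,.1,0])
P=f.x
if __name__=="__main__": print("P",P.round(3),"res",np.abs(res(P)).max())
def Rw(q):
    return Rn.from_euler("ZYZYZ",[q[0],q[1]+q[2],q[3],q[4],q[5]])
# const: tool = Rw*C ; from data
C=None
Rm=np.column_stack([np.cross([0,0,-1.],[.448,.894,0]),[0,0,-1.],[.448,.894,0]])
C=Rw(D[0][0]).inv()*Rn.from_matrix(Rm)
def fk(q,L):
    r,z=wc(P,q); T=Rw(q)*C; a=T.as_matrix()[:,1]
    p=np.array([r*np.cos(q[0])-P[5]*np.sin(q[0]),r*np.sin(q[0])+P[5]*np.cos(q[0]),z+L])
    return p+L*a,T
lo=np.array([-3.03,-.79,.23,-1.04,0,-2.55]);hi=np.array([3.03,2.21,2.52,4.18,3.07,2.55])
def ik(pos,T,L,seeds=30):
    sols=[]
    rng=np.random.default_rng(0)
    for k in range(seeds):
        q0=lo+(hi-lo)*rng.random(6)
        g=least_squares(lambda q:np.r_[(fk(q,L)[0]-pos)*5,(fk(q,L)[1].inv()*T).as_rotvec()],q0,bounds=(lo,hi))
        if g.cost<1e-5 and not any(np.abs(g.x-s).max()<.02 for s in sols): sols.append(g.x)
    return sols
def TT(yaw,pitch,sg=1):
    a,zz=toolR(yaw,pitch); return Rn.from_matrix(np.column_stack([np.cross(a,sg*zz),a,sg*zz]))
E
python3 - <<'E'
from ik import *
print(P.round(4),np.abs(res(P)).max())
for L in (.15,.25):
  for nm,pos,yaw,pt in [("pre",(.4217,.358,.1717),-6.9,45),("grip",(.492,.3495,.101),-6.9,45),("out",(.555,.342,.164),-6.9,45),("grip60",(.492,.3495,.101),-6.9,60),("fin",(.498,.008,.15),-7,90)]:
    for sg in (1,-1):
      print(L,nm,sg,[s.round(2).tolist() for s in ik(np.array(pos),TT(yaw,pt,sg),L,12)])
E
```

```text
Traceback (most recent call last):
  File "ik.py", line 21, in <module>
    C=Rw(D[0][0]).inv()*Rn.from_matrix(Rm)
      ~~^^^^^^^^^
  File "ik.py", line 17, in Rw
    return Rn.from_euler("ZYZYZ",[q[0],q[1]+q[2],q[3],q[4],q[5]])
           ~~~~~~~~~~~~~^^^^^^^^^^^^^^^^^^^^^^^^^^^^^^^^^^^^^^^^^
  File "scipy/spatial/transform/_rotation.pyx", line 1413, in scipy.spatial.transform._rotation.Rotation.from_euler
ValueError: Expected axis specification to be a non-empty string of upto 3 characters, got ZYZYZ
```

```bash
sed -i 's/return Rn.from_euler("ZYZYZ".*/return Rn.from_euler("ZYZ",[q[0],q[1]+q[2],q[3]])*Rn.from_euler("YZ",[q[4],q[5]])/' ik.py
cat > ikt.py <<'E'
from ik import *
print(P.round(4),np.abs(res(P)).max())
for L in (.15,.25):
  for nm,pos,yaw,pt in [("pre",(.4217,.358,.1717),-6.9,45),("grip",(.492,.3495,.101),-6.9,45),("out",(.555,.342,.164),-6.9,45),("grip60",(.492,.3495,.101),-6.9,60),("fin",(.498,.008,.15),-7,90)]:
    for sg in (1,-1):
      print(L,nm,sg,[s.round(2).tolist() for s in ik(np.array(pos),TT(yaw,pt,sg),L,12)])
E
python3 ikt.py
```

```text
[ 0.0012  0.4242  0.4468  0.0414 -0.0044  0.0365] 0.00045643405916684365
0.15 pre 1 [[0.79, 0.31, 1.82, -0.99, 0.73, 0.01]]
0.15 pre -1 []
0.15 grip 1 []
0.15 grip -1 []
0.15 out 1 [[0.6, 0.49, 1.58, -0.91, 0.64, -0.21]]
0.15 out -1 []
0.15 grip60 1 [[0.64, 0.5, 1.67, -0.6, 0.66, -0.39]]
0.15 grip60 -1 []
0.15 fin 1 [[-0.06, 0.3, 1.78, -0.0, 1.07, -1.51]]
0.15 fin -1 [[-0.06, 0.3, 1.78, 0.0, 1.07, 1.64]]
0.25 pre 1 []
0.25 pre -1 []
0.25 grip 1 []
0.25 grip -1 []
0.25 out 1 [[0.69, 0.44, 1.74, -1.04, 0.64, 0.01]]
0.25 out -1 []
0.25 grip60 1 [[0.71, 0.46, 1.77, -0.66, 0.65, -0.26]]
0.25 grip60 -1 []
0.25 fin 1 [[-0.06, 0.3, 1.78, -0.0, 1.07, -1.51]]
0.25 fin -1 [[-0.06, 0.3, 1.78, 0.0, 1.07, 1.64]]
```

```bash
cat > ikt.py <<'E'
from ik import *
for L in (.15,.25):
  for nm,pos,yaw,pt in [("pre",(.442,.3555,.1876),-6.9,60),("grip",(.492,.3495,.101),-6.9,60),("out",(.555,.342,.164),-6.9,60),("up",(.52,.342,.28),-6.9,105),("fin",(.498,.008,.15),-7,105)]:
      print(L,nm,[s.round(2).tolist() for s in ik(np.array(pos),TT(yaw,pt,1),L,12)])
goto((.442,.3555,.27),-6.9,60)
E
python3 ikt.py
```

```text
0.15 pre [[0.71, 0.31, 1.71, -0.53, 0.82, -0.43]]
0.15 grip [[0.64, 0.5, 1.67, -0.6, 0.66, -0.39]]
0.15 out [[0.57, 0.5, 1.5, -0.47, 0.78, -0.6]]
0.15 up [[0.49, 0.52, 1.16, 0.15, 1.68, -0.96]]
0.15 fin [[-0.06, 0.38, 1.67, 0.01, 1.35, -1.52]]
0.25 pre [[0.79, 0.27, 1.8, -0.57, 0.82, -0.32]]
0.25 grip [[0.71, 0.46, 1.77, -0.66, 0.65, -0.26]]
0.25 out [[0.63, 0.45, 1.62, -0.52, 0.75, -0.49]]
0.25 up [[0.47, 0.57, 1.09, 0.14, 1.7, -0.98]]
0.25 fin [[-0.06, 0.44, 1.6, 0.01, 1.36, -1.52]]
pos [ 0.5204 -0.3651  0.1804] t 8.85 w 0.0854 F [ 0.1   0.01 -1.85] q [-0.669  0.547  1.338  0.     1.251 -2.17 ]
tool y [ 0.004 -0.003 -1.   ] z [ 0.07   0.998 -0.003]
shift mm [-78.4 720.6  89.6]
rotvec 1 [ -2.68 -29.65  -2.77]
rotvec -1 [-45.99   4.64 171.05]
```

{"fn": "step_arm", "kwargs": {"series": [0,0.02,0.02,0,0,0,0,-0.005,0.06,0.05,0,0,0,0,-0.01,0.1,0.07,0,0,0,0,-0.015,0.145,0.09,0,0,0,0,-0.02,0.19,0.1,0,-2,0,0,-0.025,0.235,0.1,0,-5,-0.3,0,-0.03,0.28,0.1,-0.5,-8,-0.6,0,-0.035,0.325,0.1,-1,-11,-1,0,-0.04,0.37,0.1,-1.2,-14,-1.3,0,-0.045,0.415,0.1,-1.5,-17,-1.6,0]}}

```text
time_s: 9.85
eef_pos: [0.4739, 0.0519, 0.2767]
tool_rot: [-0.693, 0.704, 0.071, 0.14]
wrist_force: [1.0, -0.4, 0.6]
gripper_width: 0.0855
```

{"fn": "step_arm", "kwargs": {"series": [-0.005,0.045,0,0,-2,0,0,-0.01,0.09,0,-0.2,-4,-0.2,0,-0.015,0.135,0,-0.4,-6,-0.3,0,-0.02,0.175,0,-0.6,-8,-0.5,0,-0.025,0.215,0,-0.8,-10,-0.7,0,-0.03,0.255,0,-1,-12,-0.9,0,-0.033,0.285,0,-1.2,-12.6,-1.1,0,-0.033,0.305,0,-1.2,-12.6,-1.1,0,-0.033,0.305,0,-1.2,-12.6,-1.1,0,-0.033,0.305,0,-1.2,-12.6,-1.1,0]}}

```text
time_s: 10.85
eef_pos: [0.4416, 0.355, 0.2763]
tool_rot: [-0.672, 0.693, 0.141, 0.221]
wrist_force: [0.3, 0.1, 0.6]
gripper_width: 0.0854
```

Run:
```python
from h import *
goto((.442,.3555,.1876),-6.9,60)
grab('wrist','w7');grab('side','s7')
s2=.70711
x=np.array([s2*.9928,-s2*.12,s2]); y=np.array([.12,.9928,0]); z=np.cross(x,y)
D=np.array([.5431,.3433,.1525]); G=D-.073*x
im=cv2.imread('pics/w7.png')
for a,b,c in [(0,0,0),(.073,.045,0),(.073,-.045,0),(.033,.011,.011),(.033,-.011,.011),(-.037,.011,.011),(-.037,-.011,.011),(.033,.011,-.011),(.033,-.011,-.011)]:
    p=proj('wrist',G+a*x+b*y+c*z); print((a,b,c),p.round(1)); cv2.circle(im,tuple(int(v) for v in p),2,(0,0,255),-1)
cv2.imwrite('pics/w7m.png',im)
```

```text
pos [0.4416 0.355  0.2763] t 10.85 w 0.0854 F [0.33 0.14 0.58] q [ 0.765  0.179  1.679 -0.474  0.99  -0.484]
tool y [ 0.492 -0.057 -0.869] z [0.117 0.993 0.001]
shift mm [  0.4   0.5 -88.7]
rotvec 1 [-0.08 -0.32 -0.18]
rotvec -1 [-88.86  10.56 156.03]
(0, 0, 0) [255.1 137.9]
(0.073, 0.045, 0) [299.3 210.4]
(0.073, -0.045, 0) [210.7 210.3]
(0.033, 0.011, 0.011) [266.4 170.3]
(0.033, -0.011, 0.011) [243.8 170.3]
(-0.037, 0.011, 0.011) [266.7  97.5]
(-0.037, -0.011, 0.011) [243.8  97.4]
(0.033, 0.011, -0.011) [265.5 171.4]
(0.033, -0.011, -0.011) [244.5 171.3]
```

View pics/w7m.png

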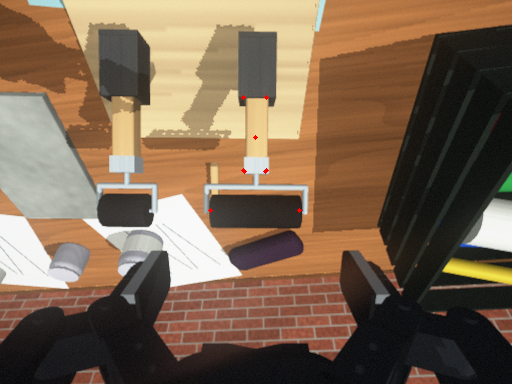

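{"fn": "step_arm", "kwargs": {"series": [0,0,-0.03,0,0,0,0,0,0,-0.065,0,0,0,0,0,0,-0.088,-0.1,-0.3,-0.2,0,0.01,-0.001,-0.105,-0.1,-0.3,-0.2,0,0.02,-0.002,-0.123,-0.1,-0.3,-0.2,0,0.03,-0.003,-0.14,-0.1,-0.3,-0.2,0,0.04,-0.004,-0.157,-0.1,-0.3,-0.2,0,0.05,-0.005,-0.175,-0.1,-0.3,-0.2,0,0.05,-0.005,-0.175,-0.1,-0.3,-0.2,0,0.05,-0.005,-0.175,-0.1,-0.3,-0.2,0]}}

```text
time_s: 11.95
eef_pos: [0.4919, 0.3496, 0.1025]
tool_rot: [-0.671, 0.693, 0.141, 0.225]
wrist_force: [0.1, 0.4, 1.1]
gripper_width: 0.085
```

Run:
```python
from h import *
goto((.492,.3495,.101),-6.9,60)
grab('wrist','w8');grab('side','s8');grab('top','t8')
crop('s8',170,190,320,360,3.5,'c_s8')
```

```text
pos [0.4919 0.3496 0.1025] t 11.95 w 0.085 F [0.15 0.36 1.15] q [ 0.694  0.468  1.748 -0.644  0.652 -0.289]
tool y [ 0.497 -0.061 -0.866] z [0.122 0.993 0.001]
shift mm [ 0.1 -0.1 -1.5]
rotvec 1 [-0.03  0.03  0.11]
rotvec -1 [  89.32  -10.85 -155.77]
```

View pics/w8.png

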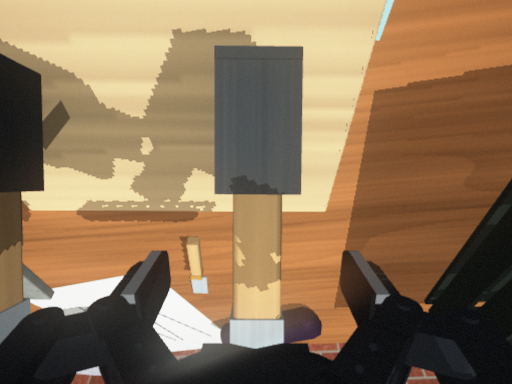

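View pics/c_s8.png

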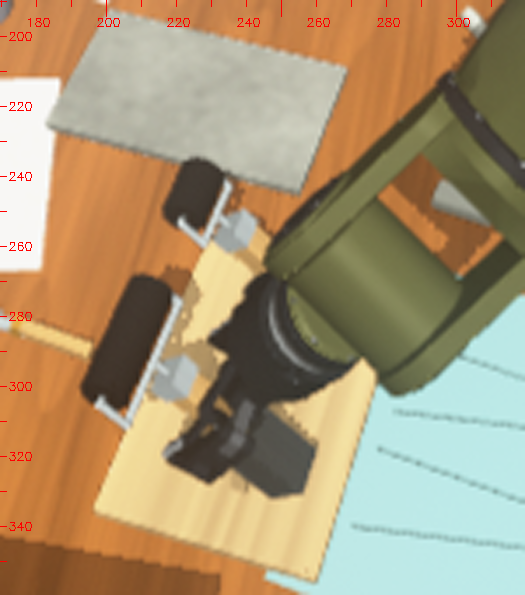

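{"fn": "step_arm", "kwargs": {"series": [0,0,0,0,0,0,0.5,0,0,0,0,0,0,0.8,0,0,0,0,0,0,1,0,0,0,0,0,0,1,0,0,0,0,0,0,1,0,0,0,0,0,0,1,0,0,0,0,0,0,1,0,0,0,0,0,0,1,0,0,0,0,0,0,1,0,0,0,0,0,0,1]}}

```text
time_s: 13.1
eef_pos: [0.4918, 0.3504, 0.1022]
tool_rot: [-0.671, 0.692, 0.141, 0.224]
wrist_force: [-4.0, 0.2, 5.1]
gripper_width: 0.021
```

Run:
```python
from h import *
goto((.492,.3495,.101),-6.9,60)
grab('wrist','w9')
```

```text
pos [0.4918 0.3504 0.1022] t 13.1 w 0.021 F [-4.03  0.15  5.06] q [ 0.695  0.469  1.747 -0.644  0.651 -0.288]
tool y [ 0.497 -0.06  -0.866] z [0.121 0.993 0.001]
shift mm [ 0.2 -0.9 -1.2]
rotvec 1 [-0.05  0.04  0.04]
rotvec -1 [  89.37  -10.77 -155.8 ]
```

View pics/w9.png

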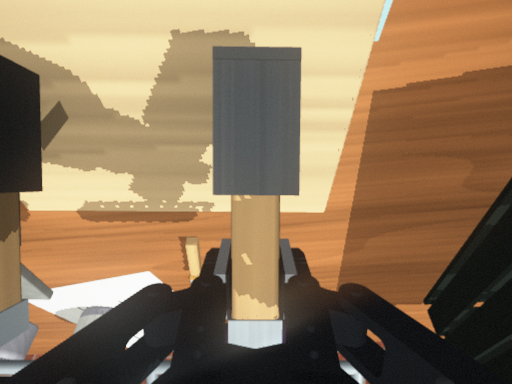

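{"fn": "step_arm", "kwargs": {"series": [0.005,-0.0006,0.005,0,0,0,1,0.011,-0.0013,0.011,0,0,0,1,0.018,-0.0021,0.018,0,0,0,1,0.025,-0.003,0.025,0,0,0,1,0.032,-0.0038,0.032,0,0,0,1,0.039,-0.0047,0.039,0,0,0,1,0.046,-0.0055,0.046,0,0,0,1,0.053,-0.0064,0.053,0,0,0,1,0.06,-0.0072,0.06,0,0,0,1,0.067,-0.008,0.067,0,0,0,1]}}

```text
time_s: 14.15
eef_pos: [0.5592, 0.3421, 0.169]
tool_rot: [-0.671, 0.693, 0.141, 0.224]
wrist_force: [0.2, 1.2, -3.2]
gripper_width: 0.021
```

Run:
```python
from h import *
goto((.53,.345,.28),-6.9,105)
grab('wrist','w10');grab('side','s10')
crop('s10',130,150,330,360,2.8,'c_s10')
```

```text
pos [0.5592 0.3421 0.169 ] t 14.15 w 0.021 F [ 0.2   1.18 -3.21] q [ 0.608  0.46   1.575 -0.501  0.765 -0.536]
tool y [ 0.496 -0.06  -0.866] z [0.121 0.993 0.   ]
shift mm [-29.2   2.9 111. ]
rotvec 1 [ 5.42 44.68  0.05]
rotvec -1 [  23.33   -2.82 -178.41]
```

View pics/c_s10.png

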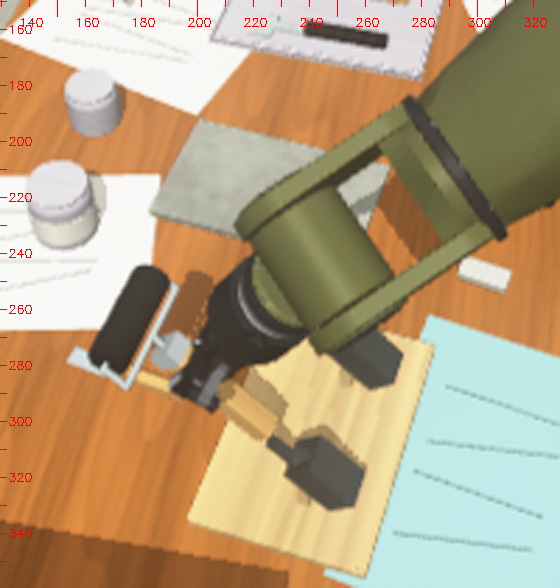

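View pics/w10.png

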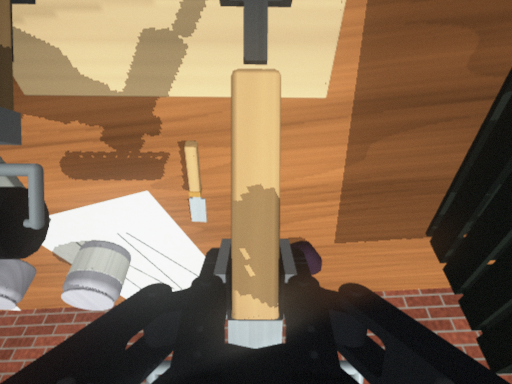

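{"fn": "step_arm", "kwargs": {"series": [0,0,0.02,0,0,0,1,0,0,0.045,0,0,0,1,0,0,0.07,0,0,0,1,-0.005,0,0.095,0.6,5,0,1,-0.01,0,0.12,1.3,11,0,1,-0.02,0,0.12,2.1,17.5,0,1,-0.03,0,0.12,3,24.5,0,1,-0.03,0,0.12,3.8,31.5,0,1,-0.03,0,0.12,4.7,38.5,0,1,-0.03,0,0.12,5.4,44.7,0,1]}}

```text
time_s: 15.25
eef_pos: [0.5291, 0.342, 0.289]
tool_rot: [0.705, -0.694, 0.136, 0.051]
wrist_force: [-0.5, 0.4, -3.5]
gripper_width: 0.0211
```

Run:
```python
from h import *
goto((.498,.008,.28),-7,105)
grab('wrist','w11');grab('side','s11');grab('top','t11')
```

```text
pos [0.5291 0.342  0.289 ] t 15.25 w 0.0211 F [-0.47  0.38 -3.46] q [ 0.464  0.578  1.057  0.147  1.728 -0.979]
tool y [-0.261  0.032 -0.965] z [ 0.121  0.993 -0.   ]
shift mm [ -31.1 -334.    -9. ]
rotvec 1 [-0.01 -0.24 -0.03]
rotvec -1 [ 46.6   -5.69 173.75]
```

View pics/s11.png

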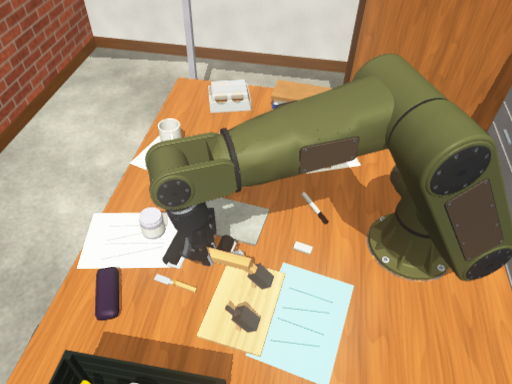

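View pics/w11.png

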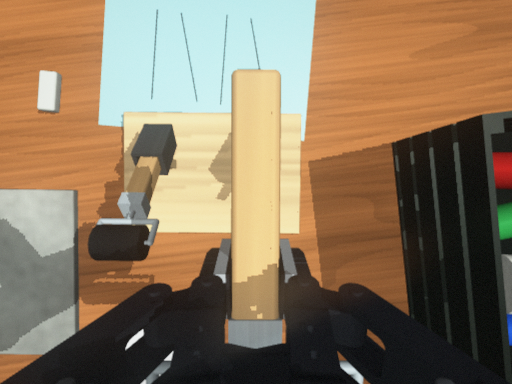

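{"fn": "step_arm", "kwargs": {"series": [-0.002,-0.02,0,0,0,0,1,-0.005,-0.055,0,0,0,0,1,-0.009,-0.095,0,0,0,0,1,-0.013,-0.135,0,0,0,0,1,-0.017,-0.175,0,0,0,0,1,-0.02,-0.215,0,0,0,0,1,-0.024,-0.255,0,0,0,0,1,-0.028,-0.295,0,0,0,0,1,-0.031,-0.325,0,0,0,0,1,-0.031,-0.3345,0,0,0,0,1]}}

```text
time_s: 16.4
eef_pos: [0.4972, 0.0057, 0.2894]
tool_rot: [0.705, -0.695, 0.134, 0.048]
wrist_force: [0.0, 1.7, -2.6]
gripper_width: 0.0211
```

{"fn": "step_arm", "kwargs": {"series": [0,0,-0.01,0,0,0,1,0,0,-0.03,0,0,0,1,0,0,-0.055,0,0,0,1,0,0,-0.08,0,0,0,1,0,0,-0.105,0,0,0,1,0,0,-0.125,0,0,0,1,0,0,-0.137,0,0,0,1,0,0,-0.14,0,0,0,1,0,0,-0.14,0,0,0,1,0,0,-0.14,0,0,0,1]}}

```text
time_s: 17.4
eef_pos: [0.4983, 0.008, 0.1499]
tool_rot: [0.705, -0.694, 0.134, 0.049]
wrist_force: [-0.9, -0.3, -1.9]
gripper_width: 0.0212
```

Run:
```python
from h import *
goto((.498,.008,.15),-7,105)
grab('wrist','w12');grab('side','s12');grab('top','t12')
crop('s12',150,130,330,330,2.8,'c_s12')
crop('t12',100,90,440,330,2.3,'c_t12')
```

```text
pos [0.4983 0.008  0.1499] t 17.4 w 0.0212 F [-0.93 -0.29 -1.9 ] q [-0.064  0.424  1.618  0.015  1.359 -1.519]
tool y [-0.255  0.031 -0.966] z [ 0.121  0.993 -0.   ]
shift mm [-0.3 -0.   0.1]
rotvec 1 [ 0.03  0.1  -0.06]
rotvec -1 [ 46.07  -5.61 173.86]
```

View pics/c_s12.png

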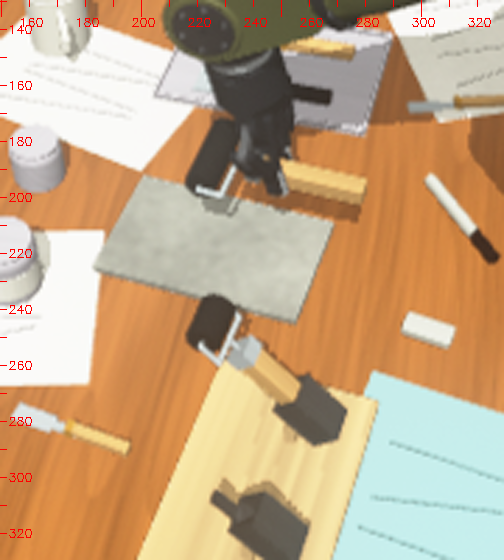

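View pics/c_t12.png

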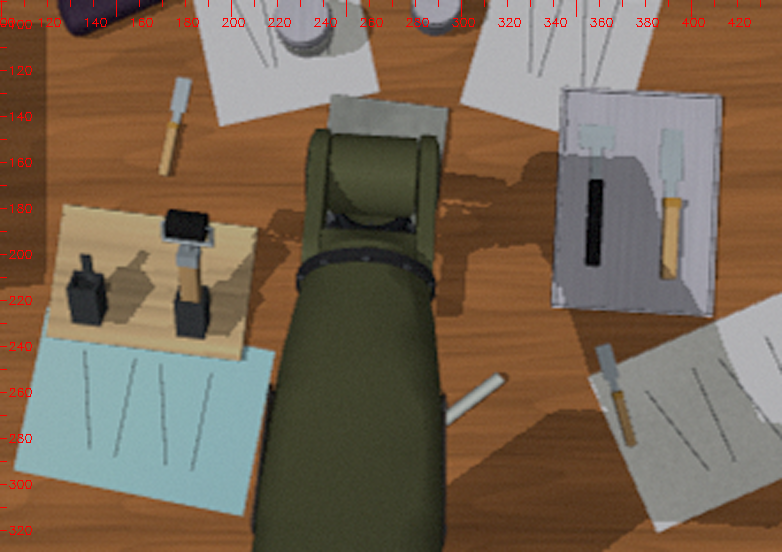

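View pics/w12.png

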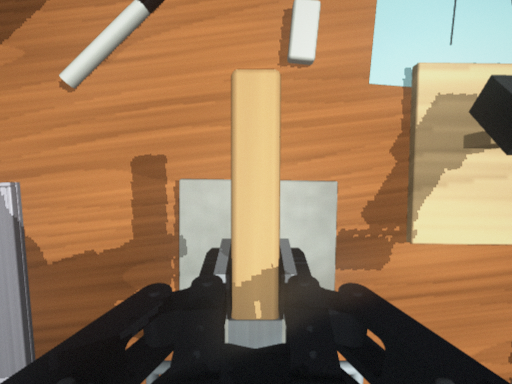

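Run:
```python
from h import *
s=bot.state(); G=np.array(s["eef_pos"])+[0,0,-.0012]
for el in (-8,0,8):
    e=np.radians(el); h=np.array([.9928,-.12,0]); x=np.cos(e)*h+np.sin(e)*np.array([0,0,1]); y=np.array([.12,.9928,0]); z=np.cross(x,y)
    print(el,"drum",(G+.073*x).round(3),"side px drum",proj('side',G+.073*x).round(1),"foot",proj('side',G-.092*x).round(1),"wrist foot",[proj('wrist',G-.092*x+.011*z+sg*.011*y).round(1) for sg in(1,-1)])
f=lambda p:(150+p[0]/2.8-.5,130+p[1]/2.8-.5)
print("seen drum",np.round(f((212,157)),1),"foot end face centre",np.round(f((364,191)),1))
print(px2w('top',(100+672/2.3-.5,90+278/2.3-.5),.022).round(4),px2w('top',(100+671/2.3-.5,90+129/2.3-.5),.007).round(4))
```

```text
-8 drum [ 0.57  -0.001  0.138] side px drum [226.1 188.4] foot [279.9 195.1] wrist foot [array([282.4,  59.2]), array([225.8,  59.3])]
0 drum [ 0.571 -0.001  0.149] side px drum [225.8 185.9] foot [279.9 198.3] wrist foot [array([279.7,  65.8]), array([228.7,  65.8])]
8 drum [ 0.57  -0.001  0.159] side px drum [225.9 183.6] foot [279.3 201.2] wrist foot [array([277.4,  75.2]), array([231.1,  75.2])]
seen drum [225.2 185.6] foot end face centre [279.5 197.7]
[ 0.4611 -0.3637  0.022 ] [ 0.6496 -0.3715  0.007 ]
```

```bash
python3 -c "
from station import bot
s=bot.state();print(s['time_s'],s['dq'],s['gripper_width']);print(bot.hand_in())"
```

```text
17.55 [-0.00167902  0.00256775  0.00260251 -0.00050534  0.00116306 -0.00107062] 0.020910318049167063
the job is handed in; nothing more can be done
None
```

The job is handed in at 17.55 s of the 54 s allowed. No verdict is reported back, so what follows rests on my own last checks.

- **Ink knife:** it lies flat in the free half of the tray and is let go, blade pointing the scraper's way. From the top view its butt is at about (0.461, -0.364) and its tip at about (0.650, -0.372). That puts it about 2° off the tray's length.
- **Wide roller:** I drew it about 95 mm along its handle, clear of the sleeve's tongue, then lifted it, turned it level and carried it over the slab. It is still in the gripper (opening 21 mm, joints nearly at rest). The side view fits a level handle to about 2°, with the drum centre at about (0.571, -0.001, 0.149). I measured the slab's middle at (0.571, -0.001).
- **Things to leave alone:** the narrow roller stands in its sleeve and the scraper looks unmoved in the last top view. I judged both by eye, not by measuring.

No check failed. Three limits apply:
- In the top view the arm hides the roller, so its pose comes from the side and wrist views only.
- The knife's flatness in the tray was judged from the pictures.
- When I lowered the knife the wrist force showed no clear touch, so it may have dropped up to about a millimetre when released.

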